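# Close the ultrasonic cleaner and start it

## Task

Close the ultrasonic cleaner on the jeweller's bench by gently pushing its open lid fully down with the fingertips. Then start it: press the large round key, the widest of the three on its console, well down with a fingertip, let it spring back and withdraw. Leave the square key, the small round key and the things standing around the cleaner alone.

Things in the scene. Friction and masses are not known exactly. Their poses are not given: they have to be found in the camera images.
- cleaner: ultrasonic cleaner, fixed to the bench: grey box with open steel tank 160 (x) x 260 (y) mm, rim 115 mm above the bench, and a lower console 98 x 260 mm, 70 mm high, on its -x side (roughly towards the robot). Origin on the bench under the tank's centre; x points from console to hinge, y along the hinge, z up. The row of keys runs along y at x = -131 mm.
- lid (a joint): flat aluminium lid, 164 mm from hinge to free edge, 264 mm wide, 8 mm thick, 0.25 kg, with a black plastic tab 50 mm wide sticking out 14 mm in the middle of its free edge. Angle in rad: 0 = closed and level, grows as the free edge (console side) rises; it starts between about 0.5 and 0.9. A stiff hinge holds it where it is left; 2 to 5 N downwards on it closes it.
- lid_hinge (a point): middle of the hinge axis, at the tank's far rim (cleaner x = +80 mm, 115 mm above the bench). The axis runs along the cleaner's y. It lies in the plane of the lid's underside; the closed lid's top is 8 mm above it.
- lid_edge (a point): middle of the lid's free edge, 164 mm from the hinge, at half the lid's thickness
- start_key (a joint): the large round key, 32 mm in diameter, the start key. Spring key, 8 mm travel straight down, 0 = up, 0.008 = fully in (about 6 N); counts as pressed beyond 0.005; springs back by itself.
- start_key_top (a point): large round key. On the centre of the cap's top face, about 86 mm above the bench when up; the cap stands 12 mm above its plate. All three caps are the same white plastic and share the same height.
- start_base: fixed steel plate 46 x 46 x 3 mm on the console under the large round key; origin under its centre, z up; neighbouring plates are 68 mm apart centre to centre in one row along the cleaner's y
- square_key (a joint): the square key, 22 x 22 mm, to be left alone. Spring key, 8 mm travel straight down, 0 = up, 0.008 = fully in (about 6 N); counts as pressed beyond 0.005; springs back by itself.
- square_key_top (a point): square key. On the centre of the cap's top face, about 86 mm above the bench when up; the cap stands 12 mm above its plate. All three caps are the same white plastic and share the same height.
- square_base: fixed steel plate 46 x 46 x 3 mm on the console under the square key; origin under its centre, z up; neighbouring plates are 68 mm apart centre to centre in one row along the cleaner's y
- small_key (a joint): the small round key, 14 mm in diameter, to be left alone. Spring key, 8 mm travel straight down, 0 = up, 0.008 = fully in (about 6 N); counts as pressed beyond 0.005; springs back by itself.
- small_key_top (a point): small round key. On the centre of the cap's top face, about 86 mm above the bench when up; the cap stands 12 mm above its plate. All three caps are the same white plastic and share the same height.
- small_base: fixed steel plate 46 x 46 x 3 mm on the console under the small round key; origin under its centre, z up; neighbouring plates are 68 mm apart centre to centre in one row along the cleaner's y
- jar: loose glass jar with steel cap, 52 mm in diameter, 75 mm high, beside the cleaner; origin under its centre, z up. Bystander.
- firebrick: loose dark soldering block 100 x 60 x 35 mm beside the cleaner; origin under its centre, z up. Bystander.
- dish: loose white ceramic dish, 66 mm across, 28 mm high, beside the console; origin under its centre, z up. Bystander.

How it is judged:
By the outcome, as a careful person would: the job done as asked, in the order asked, and still so for the second after the job is handed in, with the robot touching nothing.
It also fails if it takes over 40 s, if anything falls off the work surface, if the arm or the gripper's body presses on something with over 40 N, if the wrist force passes 120 N, or if a joint passes its speed limit or range.

## Robot

A 6-joint arm with a two-finger parallel gripper is mounted at the origin on the work surface. World frame = base frame: x ahead of the robot, y to its left, z up, the work surface at z = 0. Lengths are in mm, angles in rad, forces in N, time in s.
With the tool pointing down it reaches from about 300 to 775 mm from the base axis. Payload 14.6 kg.
Tool frame: the origin (TCP) lies between the finger pads; the fingertips stand manip.nose_length ahead of it and the grasp point (between the pads) lies 11 mm behind it (manip.nose_length is the distance from the TCP to the fingertips, in mm); z points along the fingers, y is the line along which they close (so a half turn about z gives the same grasp; the last joint's range is limited). The gripper opens to 94 mm and grips with 3 to 60 N. Pads are 16 mm wide; open, the fingers measure 119 mm over their backs; the gripper's body (75 mm by 177 mm) begins 78 mm behind the grasp point.
Start: joints at [1.086, 0.3, 1.521, -0, 1.321, -0.067], TCP at [223.159, 502.682, 177.046] pointing down, gripper open.
Joint ranges: [-3.03, 3.03], [-0.79, 2.21], [0.23, 2.52], [-1.04, 4.18], [0, 3.07], [-2.55, 2.55]. Speed limits (rad/s): [2.22, 2.22, 2.57, 3.14, 3.14, 3.14].

## Interface

Orientations are given as [roll, pitch, yaw] about the fixed x, y, z axes, in that order (R = Rz(yaw) Ry(pitch) Rx(roll)).
In Python, from cell import manip, cams, job gives the robot as it stands.
- The arm moves only by the tool jog_arm, never from a script. Its argument "commands" is a list of rows, each an object of numbers: "dx", "dy", "dz": the shift along the tool's x, y, z each as a share of 40 mm, from -1 to 1; "ax", "ay", "az": the turn, a rotation vector about the tool's x, y, z each as a share of 10 degrees, from -1 to 1; "gripper": the closure, from 0 (fully open) to 1 (shut). A call has 1 to 10 rows; each row shifts and turns the commanded pose from where the row before left it, along the tool's axes as they then stand; what a row does not reach is not made up. A row lasts 1/8 s, in which the tool goes at most 62.5 mm and 10.7 degrees, less where a joint would pass 70% of its speed; a pose out of reach is approached as far as the arm can. A call with a number of a shift or a turn outside -1 to 1 is refused whole. A call with a gripper value outside its range is refused whole. The fingers move at their own pace and stop on an object; "squeeze" is the grip in N (left out, the last holds). Time passes only in rows, so rows that do not move let the fingers close. It gives the time, the measured TCP pose, the force, the opening and the grip force at its end, in the units of the state.
- manip.read_state(): the state, without advancing time (a new reading comes with each control period).
- cams.camera(name): name is "scene" or "side" or "wrist"; returns a dict with "image" (480x640x3 uint8, red, green, blue), "fx", "fy", "cx", "cy" (pixels), "world_to_cam" (4x4, takes a point from world to camera coordinates). Camera axes: x right, y down, z forward; pixel columns grow to the right and rows downward; lengths in mm; the calibration is good to about 2 mm. A picture is of the moment at which its call begins. There is no depth.
- job.sign_off(): hands the job in; it is judged then, once.
The state is a dict: "clock": time; "joints": joint angles; "qd": joint speeds; "effort": joint torques, N m; "eef_pos": TCP position; "eef_rot": TCP orientation; "wrist_force": force on the tool from outside, world axes, zero at the start; "moment": the same for the moment, N m; "finger_gap": finger opening in mm; "finger_force": force on a finger pad.
Only numpy, scipy, OpenCV 4.12 (cv2) and the standard library are available. Lean on these libraries where they do the work, as an engineer would, in place of code of your own. Each camera call takes 0.05 s, during which the arm holds its last target. There are 200 camera calls.

## Working session

There is one attempt and no reset: what is moved stays moved. The work goes in short steps, Python scripts to look and compute and a tool call to move; the robot and the scene stay as the last step left them, time stands still between calls to the robot, and variables do not carry over. Pictures are saved under pics/ and viewed, at most 10 in all, crops included, and the job is handed in when it is done.

Besides the shell and the picture viewer there is one more tool, called after "Request:" in YAML: its name, and indented under it one key for each argument. jog_arm: Moves the arm, as the interface text tells. Shift numbers are shares of 40 mm and turn numbers shares of 10 degrees, none past 1 either way. Its arguments: {"type":"object","properties":{"commands":{"type":"array"},"squeeze":{"type":"number"}},"required":["commands"]}

```bash
mkdir -p pics
python3 - <<'E'
from cell import manip,cams
import cv2,numpy as np
print(manip.nose_length,manip.read_state())
for n in ["scene","side"]:
    c=cams.camera(n); cv2.imwrite(f"pics/{n}0.png",c["image"][:,:,::-1]); print(n,c["fx"],c["cx"],c["cy"],np.round(c["world_to_cam"],4).tolist())
E
```

```text
8.0 {'clock': 0.0, 'joints': array([ 1.08639701e+00,  3.00466985e-01,  1.52160170e+00,  6.95985541e-06,
        1.32072851e+00, -6.66119118e-02]), 'qd': array([ 2.12990206e-05, -8.63657258e-04,  5.32356173e-04, -1.71143983e-03,
        8.10717403e-04, -5.32228572e-04]), 'effort': array([-2.42972907e-03, -5.31793892e+01, -3.52745891e+01,  7.08580320e-02,
        2.42775731e-02, -8.43403086e-05]), 'eef_pos': array([223.01705787, 502.41284725, 176.47989758]), 'eef_rot': array([-3.14039124e+00, -8.69036037e-05,  2.72380347e+00]), 'wrist_force': array([1.00489993, 0.35584205, 0.23627417]), 'moment': array([ 0.00979634, -0.00734339, -0.0065629 ]), 'finger_force': 0.0, 'finger_gap': 94.12645831990307}
scene 585.7205080276213 319.4027382627596 243.84205619678713 [[-0.7961, 0.6049, 0.0184, 464.0617], [0.4408, 0.6005, -0.6672, -192.8998], [-0.4146, -0.523, -0.7447, 1261.8551], [0.0, 0.0, 0.0, 1.0]]
side 464.1863760955288 316.07908869848546 237.62220035126947 [[0.6557, -0.755, 0.0036, -408.3594], [-0.3803, -0.3344, -0.8623, 320.6688], [0.6522, 0.5641, -0.5064, 449.9529], [0.0, 0.0, 0.0, 1.0]]
```

View pics/scene0.png

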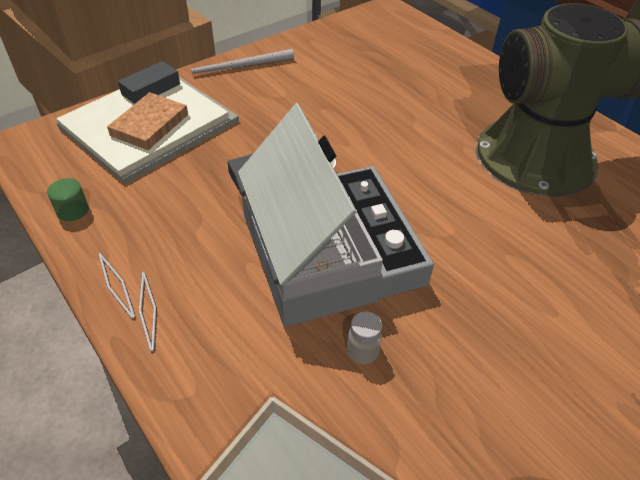

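View pics/side0.png

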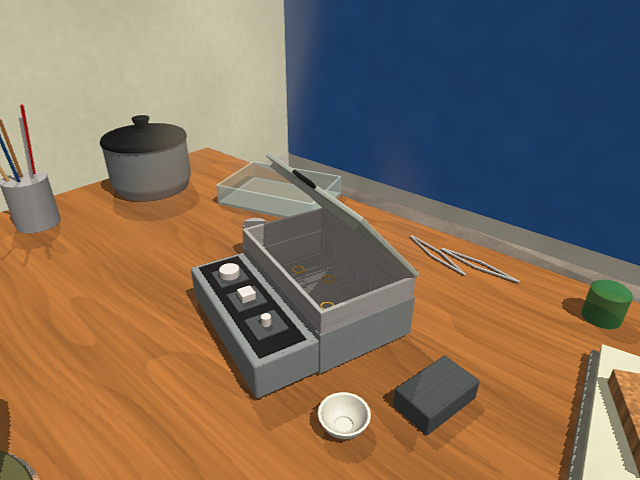

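The scene view shows the lid's free-edge corners near (297,106) and (354,212), its hinge corners near (285,280) and (240,175), and the tab at (326,150). The keys are large (395,240), square (379,212) and small (365,187). In the side view the keys are at (229,271), (247,294) and (266,320), the tab is at (303,179), the jar is hidden behind the tank, and the dish and brick are at the small-key end.

```bash
cat > h.py <<'E'
import numpy as np,cv2
from cell import manip,cams
def P(c): return np.array([[c["fx"],0,c["cx"]],[0,c["fy"],c["cy"]],[0,0,1]])@np.array(c["world_to_cam"])[:3]
def plane(c,uv,z):
    p=P(c); M=np.c_[p[:,0],p[:,1],-np.array([*uv,1.])]
    return np.linalg.solve(M,-(p[:,2]*z+p[:,3]))[:2]
def tri(c,d,a,b):
    X=cv2.triangulatePoints(P(c),P(d),np.float64(a).reshape(2,1),np.float64(b).reshape(2,1)); return (X[:3]/X[3]).ravel()
def proj(c,X):
    q=P(c)@np.append(X,1); return q[:2]/q[2]
E
python3 - <<'E'
from h import *
s=cams.camera("scene");d=cams.camera("side")
def caps(c,x0,y0,x1,y1):
    g=c["image"].min(2)[y0:y1,x0:x1]; m=(g>185).astype(np.uint8)
    n,_,st,ce=cv2.connectedComponentsWithStats(m)
    return [(st[i,4],*np.round(ce[i]+[x0,y0],1), *st[i,2:4]) for i in range(1,n) if st[i,4]>15]
print(caps(s,355,175,412,255)); print(caps(d,210,255,285,335))
for n,a,b in [("big",(395,238),(229,270)),("sq",(379,211),(247,293)),("sm",(365,185),(266,317))]:
    print(n,tri(s,d,a,b).round(1),plane(s,a,86).round(1),plane(d,b,86).round(1))
print("edgecorner",tri(s,d,(297,106),(335,212)),tri(s,d,(354,212),(268,155)), "tab",tri(s,d,(328,150),(303,179)))
print("hinge (scene, z~120)",plane(s,(285,280),118),plane(s,(240,175),118))
print("jar top",plane(s,(366,325),75))
for n,c,b in [("s",s,(230,95,440,330)),("d",d,(185,140,425,400))]:
    i=c["image"][b[1]:b[3],b[0]:b[2],::-1]; f=min(800/i.shape[1],600/i.shape[0]); cv2.imwrite(f"pics/crop_{n}.png",cv2.resize(i,None,fx=f,fy=f)); print(f)
E
```

```text
[(np.int32(26), np.float64(364.0), np.float64(183.3), np.int32(7), np.int32(5)), (np.int32(97), np.float64(378.4), np.float64(208.7), np.int32(14), np.int32(10)), (np.int32(87), np.float64(367.4), np.float64(236.0), np.int32(23), np.int32(40)), (np.int32(190), np.float64(394.4), np.float64(236.1), np.int32(18), np.int32(13))]
[(np.int32(46), np.float64(276.7), np.float64(263.7), np.int32(17), np.int32(18)), (np.int32(160), np.float64(228.9), np.float64(268.4), np.int32(19), np.int32(10)), (np.int32(123), np.float64(246.0), np.float64(290.8), np.int32(18), np.int32(11)), (np.int32(51), np.float64(265.6), np.float64(316.0), np.int32(10), np.int32(7))]
big [469.   54.1  84. ] [469.5  55.9] [468.3  50.2]
sq [448.  -11.1  82.7] [449.2  -7.8] [446.9 -16.6]
sm [426.5 -74.7  85.2] [425.8 -73. ] [427.7 -77.3]
edgecorner [ 510.77402687 -147.18862473  245.1596484 ] [590.46796732  79.18972132 237.47270948] tab [543.2615333  -40.55006214 244.05423473]
hinge (scene, z~120) [681.39857814  41.54625867] [ 610.757971   -196.32878688]
jar top [614.78658411 154.12415763]
2.5531914893617023
2.3076923076923075
```

View pics/crop_d.png

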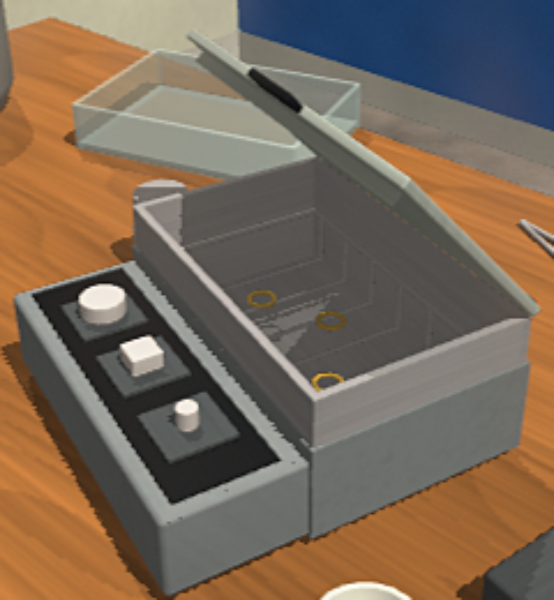

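```bash
cat > fr.py <<'E'
from h import *
K=None
def frame(s,d,verbose=True):
    k=[tri(s,d,a,b) for a,b in [((394.4,236.1),(228.9,268.4)),((378.4,208.7),(246,290.8)),((364,183.3),(265.6,316))]]
    if verbose: print(np.round(k,1))
    y=(k[0]-k[2])[:2]; y/=np.linalg.norm(y); x=np.array([y[1],-y[0]])
    big=np.mean(k,0)[:2]+68*y; O=np.mean(k,0)[:2]+131*x
    return x,y,O,big
E
python3 - <<'E'
from fr import *
s=cams.camera("scene");d=cams.camera("side")
x,y,O,big=frame(s,d); H=O+80*x
print("x",x,"O",O,"big",big,"yaw",np.arctan2(y[0],-y[1]))
t=manip.read_state()["eef_pos"]; r=t[:2]-O; print("tcp in cleaner",r@x,r@y,t[2])
for th in np.arange(.4,1.01,.1):  # predicted lid corners
    f=lambda yy:np.append(H-164*np.cos(th)*x+yy*y,115+164*np.sin(th))
    print(round(th,2),[proj(c,f(q)).round(0).tolist() for c in(s,d) for q in(132,-132)])
print("dist big to jar etc")
r=big-O;print("big in cleaner",r@x,r@y)
E
```

```text
[[469.1  52.8  87.6]
 [447.8 -12.1  87.3]
 [426.4 -76.4  88. ]]
x [ 0.94948039 -0.31382637] O [572.15378623 -53.04063552] big [469.11204853  52.63528554] yaw 2.8223723273636354
tcp in cleaner -505.7824453594035 418.0464202786037 176.86336248076796
0.4 [[381.0, 234.0], [322.0, 128.0], [243.0, 194.0], [327.0, 272.0]]
0.5 [[378.0, 228.0], [318.0, 122.0], [246.0, 185.0], [332.0, 260.0]]
0.6 [[373.0, 222.0], [313.0, 116.0], [251.0, 176.0], [339.0, 249.0]]
0.7 [[367.0, 218.0], [308.0, 110.0], [256.0, 167.0], [346.0, 238.0]]
0.8 [[360.0, 213.0], [301.0, 105.0], [261.0, 159.0], [354.0, 227.0]]
0.9 [[352.0, 210.0], [294.0, 101.0], [268.0, 151.0], [363.0, 216.0]]
1.0 [[343.0, 207.0], [286.0, 98.0], [275.0, 144.0], [372.0, 207.0]]
dist big to jar etc
big in cleaner -130.99999999999994 68.0
```

Request:
jog_arm:
  commands:
    - {"az": -0.56, "dz": -1, "gripper": 1}
    - {"dz": -1, "gripper": 1}
    - {"dz": -1, "gripper": 1}
    - {"dz": -0.8, "dx": -0.3, "dy": -0.25, "gripper": 1}
    - {"dx": -0.7, "dy": -0.6, "gripper": 1}
    - {"dx": -0.8, "dy": -0.66, "gripper": 1}
    - {"dx": -0.8, "dy": -0.66, "gripper": 1}
    - {"dx": -0.8, "dy": -0.66, "gripper": 1}
    - {"dx": -0.8, "dy": -0.66, "gripper": 1}
    - {"dx": -0.8, "dy": -0.66, "gripper": 1}
  squeeze: 10

```text
schema error: expected keys dx, dy, dz, ax, ay, az, gripper
```

Request:
jog_arm:
  commands:
    - {"dx": -0.8, "dy": -0.66, "gripper": 1}
    - {"dx": -0.8, "dy": -0.66, "gripper": 1}
    - {"dx": -0.8, "dy": -0.66, "gripper": 1}
    - {"dx": -0.8, "dy": -0.66, "gripper": 1}
    - {"dx": -0.8, "dy": -0.66, "gripper": 1}
    - {"dx": -0.8, "dy": -0.66, "gripper": 1}
    - {"gripper": 1}
    - {"gripper": 1}

```text
schema error: expected keys dx, dy, dz, ax, ay, az, gripper
```

```bash
cat > where.py <<'E'
from h import *
import sys
x=np.array([.94948,-.31383]);y=np.array([.31383,.94948]);O=np.array([572.15,-53.04])
S=manip.read_state();t=S["eef_pos"];r=t[:2]-O
print("clock",S["clock"],"x,y,tipz",(r@x).round(1),(r@y).round(1),(t[2]-8).round(1),"rot",S["eef_rot"].round(3),"F",S["wrist_force"].round(1),"gap",S["finger_gap"])
E
python3 where.py
```

```text
clock 0.3 x,y,tipz -505.8 418.0 168.9 rot [-3.141  0.     2.724] F [ 0.8 -0.2 -0.3] gap 94.17597121451044
```

All keys are required.

Request:
jog_arm:
  commands:
    - {"dx": 0, "dy": 0, "dz": -1, "ax": 0, "ay": 0, "az": -0.56, "gripper": 1}
    - {"dx": 0, "dy": 0, "dz": -1, "ax": 0, "ay": 0, "az": 0, "gripper": 1}
    - {"dx": 0, "dy": 0, "dz": -1, "ax": 0, "ay": 0, "az": 0, "gripper": 1}
    - {"dx": -0.3, "dy": -0.25, "dz": -0.8, "ax": 0, "ay": 0, "az": 0, "gripper": 1}
    - {"dx": -0.7, "dy": -0.6, "dz": 0, "ax": 0, "ay": 0, "az": 0, "gripper": 1}
    - {"dx": -0.8, "dy": -0.66, "dz": 0, "ax": 0, "ay": 0, "az": 0, "gripper": 1}
    - {"dx": -0.8, "dy": -0.66, "dz": 0, "ax": 0, "ay": 0, "az": 0, "gripper": 1}
    - {"dx": -0.8, "dy": -0.66, "dz": 0, "ax": 0, "ay": 0, "az": 0, "gripper": 1}
    - {"dx": -0.8, "dy": -0.66, "dz": 0, "ax": 0, "ay": 0, "az": 0, "gripper": 1}
    - {"dx": 0, "dy": 0, "dz": 0, "ax": 0, "ay": 0, "az": 0, "gripper": 1}
  squeeze: 10

```text
clock: 1.55
eef_pos: [339.7, 315.8, 329.3]
eef_rot: [3.141, 0.0, 2.818]
wrist_force: [0.5, 0.9, -0.1]
finger_gap: 0.6
finger_force: 0.0
```

```bash
python3 where.py
```

```text
clock 1.55 x,y,tipz -336.5 277.2 321.3 rot [3.141 0.    2.818] F [ 0.5  0.9 -0.1] gap 0.6251960203176515
```

Request:
jog_arm:
  commands:
    - {"dx": -0.85, "dy": -0.69, "dz": 0, "ax": 0, "ay": 0, "az": 0, "gripper": 1}
    - {"dx": -0.85, "dy": -0.69, "dz": 0, "ax": 0, "ay": 0, "az": 0, "gripper": 1}
    - {"dx": -0.85, "dy": -0.69, "dz": 0, "ax": 0, "ay": 0, "az": 0, "gripper": 1}
    - {"dx": -0.85, "dy": -0.69, "dz": 0, "ax": 0, "ay": 0, "az": 0, "gripper": 1}
    - {"dx": -0.85, "dy": -0.69, "dz": 0, "ax": 0, "ay": 0, "az": 0, "gripper": 1}
    - {"dx": -0.85, "dy": -0.69, "dz": 0, "ax": 0, "ay": 0, "az": 0, "gripper": 1}
    - {"dx": -0.85, "dy": -0.69, "dz": 0, "ax": 0, "ay": 0, "az": 0, "gripper": 1}
    - {"dx": -0.85, "dy": -0.69, "dz": 0, "ax": 0, "ay": 0, "az": 0, "gripper": 1}
    - {"dx": -0.85, "dy": -0.69, "dz": 0, "ax": 0, "ay": 0, "az": 0, "gripper": 1}
    - {"dx": -0.85, "dy": -0.69, "dz": 0, "ax": 0, "ay": 0, "az": 0, "gripper": 1}

```text
clock: 2.8
eef_pos: [575.5, -51.9, 328.9]
eef_rot: [3.141, -0.0, 2.822]
wrist_force: [0.1, 0.8, 0.9]
finger_gap: 0.4
finger_force: 0.0
```

Request:
jog_arm:
  commands:
    - {"dx": 0, "dy": 0, "dz": 0, "ax": 0, "ay": 0, "az": 0, "gripper": 1}
    - {"dx": 0, "dy": 0, "dz": 0.7, "ax": 0, "ay": 0, "az": 0, "gripper": 1}
    - {"dx": 0, "dy": 0, "dz": 0.7, "ax": 0, "ay": 0, "az": 0, "gripper": 1}
    - {"dx": 0, "dy": 0, "dz": 0, "ax": 0, "ay": 0, "az": 0, "gripper": 1}

```text
clock: 3.3
eef_pos: [573.9, -50.3, 271.6]
eef_rot: [-3.141, -0.003, 2.823]
wrist_force: [0.3, -0.2, 0.1]
finger_gap: 0.6
finger_force: 0.0
```

```bash
python3 where.py
python3 - <<'E'
from h import *
for n in["scene","side"]:
    i=cams.camera(n)["image"][:,:,::-1]; cv2.imwrite(f"pics/{n}1.png",i)
a=cv2.imread("pics/scene1.png")[20:340,190:480];b=cv2.imread("pics/side1.png")[90:410,170:460]
cv2.imwrite("pics/pair1.png",np.hstack([a,b]))
E
```

```text
clock 3.3 x,y,tipz 0.8 3.2 263.6 rot [-3.141e+00 -3.000e-03  2.823e+00] F [ 0.3 -0.2  0.1] gap 0.5651558844152228
```

View pics/pair1.png

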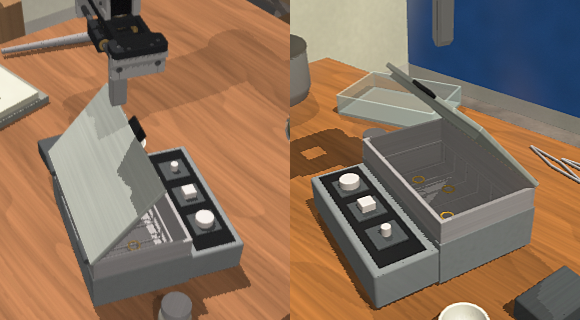

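The scene crop shows the closed fingertip over the lid's upper face, just hinge-ward of the free edge and in line with the tab. The lid is unmoved, so I'll descend and follow its arc.

Request:
jog_arm:
  commands:
    - {"dx": 0, "dy": 0, "dz": 0.25, "ax": 0, "ay": 0, "az": 0, "gripper": 1}
    - {"dx": 0, "dy": 0, "dz": 0.25, "ax": 0, "ay": 0, "az": 0, "gripper": 1}
    - {"dx": 0, "dy": 0, "dz": 0.2, "ax": 0, "ay": 0, "az": 0, "gripper": 1}
    - {"dx": 0, "dy": 0, "dz": 0.1, "ax": 0, "ay": 0, "az": 0, "gripper": 1}
    - {"dx": 0, "dy": 0, "dz": 0.1, "ax": 0, "ay": 0, "az": 0, "gripper": 1}
    - {"dx": 0.1, "dy": 0, "dz": 0.1, "ax": 0, "ay": 0, "az": 0, "gripper": 1}
    - {"dx": 0.1, "dy": 0, "dz": 0.1, "ax": 0, "ay": 0, "az": 0, "gripper": 1}
    - {"dx": 0.1, "dy": 0, "dz": 0.1, "ax": 0, "ay": 0, "az": 0, "gripper": 1}
    - {"dx": 0.1, "dy": 0, "dz": 0.1, "ax": 0, "ay": 0, "az": 0, "gripper": 1}

```text
clock: 4.53
eef_pos: [559.1, -46.5, 220.9]
eef_rot: [3.142, 0.0, 2.822]
wrist_force: [0.2, 0.5, 0.0]
finger_gap: 1.0
finger_force: 0.0
```

```bash
python3 where.py
```

```text
clock 4.525 x,y,tipz -14.4 2.1 212.9 rot [3.142 0.    2.822] F [0.2 0.5 0. ] gap 1.031261998041265
```

Run:
```python
from h import *
for n in["scene","side"]:
    i=cams.camera(n)["image"][:,:,::-1]; cv2.imwrite(f"pics/{n}2.png",i)
a=cv2.imread("pics/scene2.png")[80:300,220:440];b=cv2.imread("pics/side2.png")[110:330,210:430]
cv2.imwrite("pics/pair2.png",cv2.resize(np.hstack([a,b]),None,fx=1.8,fy=1.8))
```

```text
(no output)
```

View pics/pair2.png

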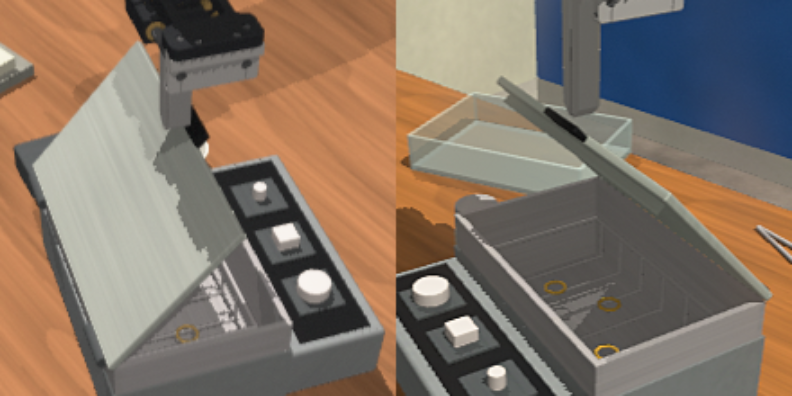

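The lid hasn't moved, with its corners still at scene (355,212) and side (268,154), and the fingertip appears just above it. I'll check the tip's projected position.

Run:
```python
from h import *
import cv2
s=cams.camera("scene");d=cams.camera("side")
t=manip.read_state()["eef_pos"]
for o in(0,8): print(o,proj(s,t-[0,0,o]),proj(d,t-[0,0,o]))
# seen tip bottom: scene (175,125)/1.8+(220,80); side (583-396,113)/1.8+(210,110)
a=(175/1.8+220,125/1.8+80);b=(187/1.8+210,112/1.8+110);print(a,b,tri(s,d,a,b),t)
x=np.array([.94948,-.31383]);y=np.array([.31383,.94948]);O=np.array([572.15,-53.04])
c=(tri(s,d,(355,212),(268,154))); e=c[:2]-O; print("corner",c,e@x,e@y)
print("tab at scene/side for lid mid", [ [proj(q,np.append(O+(80-r*np.cos(.86)+0)*x,115+r*np.sin(.86))).round(0).tolist() for r in(164,178)] for q in(s,d)])
```

```text
0 [315.85845569 163.62409891] [312.25942994 191.50483885]
8 [315.78556401 167.64883296] [312.26233687 196.48408017]
(317.22222222222223, 149.44444444444446) (313.8888888888889, 172.22222222222223) [560.35960937 -45.37304645 250.21997358] [559.4297599  -46.56607977 221.18523629]
corner [590.6650837   80.56751912 238.76439155] -24.35034605168065 132.66825597458677
tab at scene/side for lid mid [[[324.0, 152.0], [330.0, 145.0]], [[305.0, 182.0], [299.0, 177.0]]]
```

Run:
```python
from h import *
s=cams.camera("scene");d=cams.camera("side")
print(tri(s,d,(308,124),(323,136)),"tcp 573.9 -50.3 271.6"); t=np.array([573.9,-50.3,271.6])
print(proj(s,t-[0,0,8]),proj(d,t-[0,0,8]))
c=cams.camera("wrist"); cv2.imwrite("pics/w.png",c["image"][:,:,::-1])
p=np.array(c["world_to_cam"]); print("wristcam pos",-p[:3,:3].T@p[:3,3], "z",p[2,:3])
```

```text
[575.0022412  -49.0461974  300.45944633] tcp 573.9 -50.3 271.6
[306.79598025 143.70348179] [320.91025467 161.91011806]
wristcam pos [485.08208521 -22.19043674 428.57268914] z [ 0.25336291 -0.08403647 -0.96371423]
```

View pics/w.png

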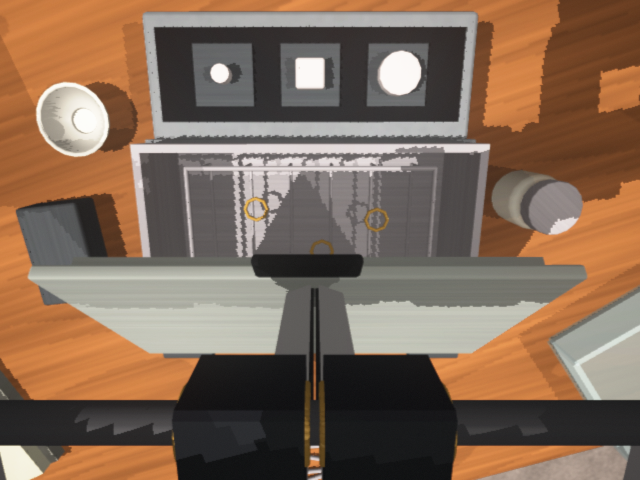

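The visible tips sit a constant 29 mm or so above the reported TCP, in both poses (300 vs 272 and 250 vs 221). The tip's real height is therefore about eef z + 29. I'll move back towards the hinge and go down by feel.

Request:
jog_arm:
  commands:
    - {"dx": -0.25, "dy": 0, "dz": 0, "ax": 0, "ay": 0, "az": 0, "gripper": 1}
    - {"dx": -0.2, "dy": 0, "dz": 0, "ax": 0, "ay": 0, "az": 0, "gripper": 1}
    - {"dx": 0, "dy": 0, "dz": 0.2, "ax": 0, "ay": 0, "az": 0, "gripper": 1}
    - {"dx": 0, "dy": 0, "dz": 0.15, "ax": 0, "ay": 0, "az": 0, "gripper": 1}
    - {"dx": 0, "dy": 0, "dz": 0.1, "ax": 0, "ay": 0, "az": 0, "gripper": 1}
    - {"dx": 0, "dy": 0, "dz": 0.1, "ax": 0, "ay": 0, "az": 0, "gripper": 1}
    - {"dx": 0, "dy": 0, "dz": 0.1, "ax": 0, "ay": 0, "az": 0, "gripper": 1}

```text
clock: 5.75
eef_pos: [576.5, -52.2, 194.9]
eef_rot: [3.142, 0.0, 2.822]
wrist_force: [-0.5, 0.4, 0.1]
finger_gap: 0.5
finger_force: 0.0
```

```bash
sed -i 's/t\[2\]-8/t[2]+29/' where.py; python3 where.py
```

```text
clock 5.75 x,y,tipz 3.9 2.1 223.9 rot [3.142 0.    2.822] F [-0.5  0.4  0.1] gap 0.5356788785913383
```

Request:
jog_arm:
  commands:
    - {"dx": 0, "dy": 0, "dz": 0.1, "ax": 0, "ay": 0, "az": 0, "gripper": 1}
    - {"dx": 0, "dy": 0, "dz": 0.1, "ax": 0, "ay": 0, "az": 0, "gripper": 1}
    - {"dx": 0, "dy": 0, "dz": 0.1, "ax": 0, "ay": 0, "az": 0, "gripper": 1}

```text
clock: 6.12
eef_pos: [576.6, -52.3, 182.9]
eef_rot: [3.142, 0.0, 2.822]
wrist_force: [-0.3, 0.4, 1.1]
finger_gap: 0.5
finger_force: 0.8
```

Request:
jog_arm:
  commands:
    - {"dx": 0.08, "dy": 0, "dz": 0.1, "ax": 0, "ay": 0, "az": 0, "gripper": 1}
    - {"dx": 0.08, "dy": 0, "dz": 0.1, "ax": 0, "ay": 0, "az": 0, "gripper": 1}
    - {"dx": 0.08, "dy": 0, "dz": 0.1, "ax": 0, "ay": 0, "az": 0, "gripper": 1}
    - {"dx": 0.08, "dy": 0, "dz": 0.1, "ax": 0, "ay": 0, "az": 0, "gripper": 1}
    - {"dx": 0.08, "dy": 0, "dz": 0.1, "ax": 0, "ay": 0, "az": 0, "gripper": 1}

```text
clock: 6.75
eef_pos: [561.1, -47.1, 162.8]
eef_rot: [3.142, -0.0, 2.822]
wrist_force: [0.1, 0.3, 2.5]
finger_gap: 0.5
finger_force: 0.7
```

```bash
python3 where.py;python3 - <<'E'
from h import *
for n in["scene","side"]:
    i=cams.camera(n)["image"][:,:,::-1]; cv2.imwrite(f"pics/{n}3.png",i)
a=cv2.imread("pics/scene3.png")[80:300,220:440];b=cv2.imread("pics/side3.png")[110:330,210:430]
cv2.imwrite("pics/pair3.png",cv2.resize(np.hstack([a,b]),None,fx=1.8,fy=1.8))
E
```

```text
clock 6.75 x,y,tipz -12.4 2.1 191.8 rot [ 3.142 -0.     2.822] F [0.1 0.3 2.5] gap 0.5469467802242478
```

View pics/pair3.png

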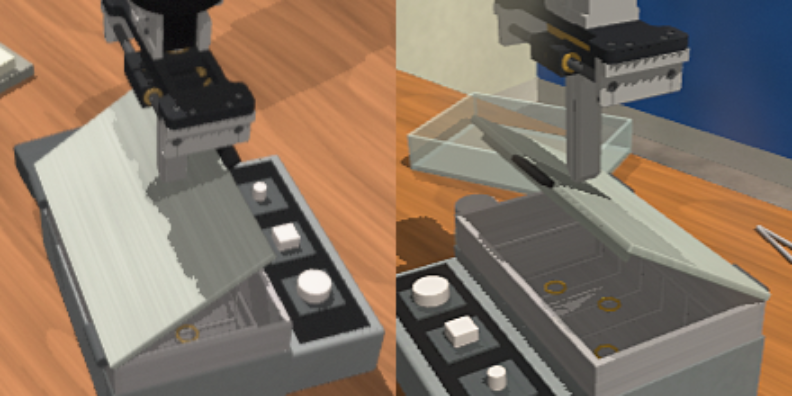

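The fingertip is on the lid and the lid has come down by about a third, at 2.5 N, so the 29 mm offset holds. I'll keep following the arc.

Request:
jog_arm:
  commands:
    - {"dx": 0.07, "dy": 0, "dz": 0.11, "ax": 0, "ay": 0, "az": 0, "gripper": 1}
    - {"dx": 0.07, "dy": 0, "dz": 0.11, "ax": 0, "ay": 0, "az": 0, "gripper": 1}
    - {"dx": 0.07, "dy": 0, "dz": 0.11, "ax": 0, "ay": 0, "az": 0, "gripper": 1}
    - {"dx": 0.07, "dy": 0, "dz": 0.11, "ax": 0, "ay": 0, "az": 0, "gripper": 1}
    - {"dx": 0.07, "dy": 0, "dz": 0.11, "ax": 0, "ay": 0, "az": 0, "gripper": 1}
    - {"dx": 0.05, "dy": 0, "dz": 0.11, "ax": 0, "ay": 0, "az": 0, "gripper": 1}
    - {"dx": 0.05, "dy": 0, "dz": 0.11, "ax": 0, "ay": 0, "az": 0, "gripper": 1}
    - {"dx": 0.05, "dy": 0, "dz": 0.11, "ax": 0, "ay": 0, "az": 0, "gripper": 1}
    - {"dx": 0.05, "dy": 0, "dz": 0.11, "ax": 0, "ay": 0, "az": 0, "gripper": 1}
    - {"dx": 0.05, "dy": 0, "dz": 0.11, "ax": 0, "ay": 0, "az": 0, "gripper": 1}

```text
clock: 8.1
eef_pos: [538.4, -39.6, 118.8]
eef_rot: [-3.142, 0.0, 2.822]
wrist_force: [1.4, 0.1, 0.5]
finger_gap: 0.5
finger_force: 0.5
```

Request:
jog_arm:
  commands:
    - {"dx": 0.04, "dy": 0, "dz": 0.1, "ax": 0, "ay": 0, "az": 0, "gripper": 1}
    - {"dx": 0.03, "dy": 0, "dz": 0.1, "ax": 0, "ay": 0, "az": 0, "gripper": 1}
    - {"dx": 0.02, "dy": 0, "dz": 0.1, "ax": 0, "ay": 0, "az": 0, "gripper": 1}
    - {"dx": 0, "dy": 0, "dz": 0.1, "ax": 0, "ay": 0, "az": 0, "gripper": 1}

```text
clock: 8.6
eef_pos: [534.9, -38.5, 102.7]
eef_rot: [-3.142, -0.0, 2.822]
wrist_force: [0.5, 0.2, 0.8]
finger_gap: 0.8
finger_force: 0.5
```

Request:
jog_arm:
  commands:
    - {"dx": 0, "dy": 0, "dz": 0.08, "ax": 0, "ay": 0, "az": 0, "gripper": 1}
    - {"dx": 0, "dy": 0, "dz": 0.05, "ax": 0, "ay": 0, "az": 0, "gripper": 1}
    - {"dx": 0, "dy": 0, "dz": 0.04, "ax": 0, "ay": 0, "az": 0, "gripper": 1}

```text
clock: 8.98
eef_pos: [535.1, -38.5, 96.1]
eef_rot: [-3.142, -0.0, 2.822]
wrist_force: [-0.8, 1.0, 2.0]
finger_gap: 0.4
finger_force: 0.5
```

Request:
jog_arm:
  commands:
    - {"dx": 0, "dy": 0, "dz": 0.03, "ax": 0, "ay": 0, "az": 0, "gripper": 1}

```text
clock: 9.1
eef_pos: [535.1, -38.6, 95.0]
eef_rot: [3.142, -0.0, 2.822]
wrist_force: [-1.2, -0.9, 1.4]
finger_gap: 0.7
finger_force: 0.5
```

Request:
jog_arm:
  commands:
    - {"dx": 0, "dy": 0, "dz": 0.03, "ax": 0, "ay": 0, "az": 0, "gripper": 1}

```text
clock: 9.22
eef_pos: [535.3, -38.6, 94.7]
eef_rot: [3.142, 0.001, 2.822]
wrist_force: [-6.7, 1.2, 18.1]
finger_gap: 0.7
finger_force: 9.0
```

The force jumped to 18 N at eef z 94.7, so the lid is seated and the tip offset is 28 mm. I'll lift off and move above the large key.

Request:
jog_arm:
  commands:
    - {"dx": 0, "dy": 0, "dz": -0.3, "ax": 0, "ay": 0, "az": 0, "gripper": 1}
    - {"dx": 0, "dy": 0, "dz": -0.7, "ax": 0, "ay": 0, "az": 0, "gripper": 1}
    - {"dx": 0.5, "dy": 0.33, "dz": 0, "ax": 0, "ay": 0, "az": 0, "gripper": 1}
    - {"dx": 0.6, "dy": 0.44, "dz": 0, "ax": 0, "ay": 0, "az": 0, "gripper": 1}
    - {"dx": 0.6, "dy": 0.44, "dz": 0, "ax": 0, "ay": 0, "az": 0, "gripper": 1}
    - {"dx": 0.6, "dy": 0.44, "dz": 0, "ax": 0, "ay": 0, "az": 0, "gripper": 1}
    - {"dx": 0, "dy": 0, "dz": 0, "ax": 0, "ay": 0, "az": 0, "gripper": 1}

```text
clock: 10.1
eef_pos: [468.2, 54.0, 134.5]
eef_rot: [3.141, 0.001, 2.823]
wrist_force: [-0.2, -0.1, 1.5]
finger_gap: 0.5
finger_force: 0.0
```

```bash
python3 where.py;python3 - <<'E'
from h import *
for n in["scene","side"]:
    i=cams.camera(n)["image"][:,:,::-1]; cv2.imwrite(f"pics/{n}4.png",i)
a=cv2.imread("pics/scene4.png")[80:300,220:440];b=cv2.imread("pics/side4.png")[160:380,180:400]
cv2.imwrite("pics/pair4.png",cv2.resize(np.hstack([a,b]),None,fx=1.8,fy=1.8))
x=np.array([.94948,-.31383]);y=np.array([.31383,.94948]);O=np.array([572.15,-53.04])
for n in["scene","side"]:
    c=cams.camera(n)
    print(n,"closed lid top free corners",[proj(c,np.append(O-84*x+q*y,123)).round(0) for q in(132,-132)])
E
```

```text
clock 10.1 x,y,tipz -132.3 69.0 163.5 rot [3.141e+00 1.000e-03 2.823e+00] F [-0.2 -0.1  1.5] gap 0.524769975185749
scene closed lid top free corners [array([385., 257.]), array([328., 152.])]
side closed lid top free corners [array([238., 225.]), array([318., 311.])]
```

View pics/pair4.png

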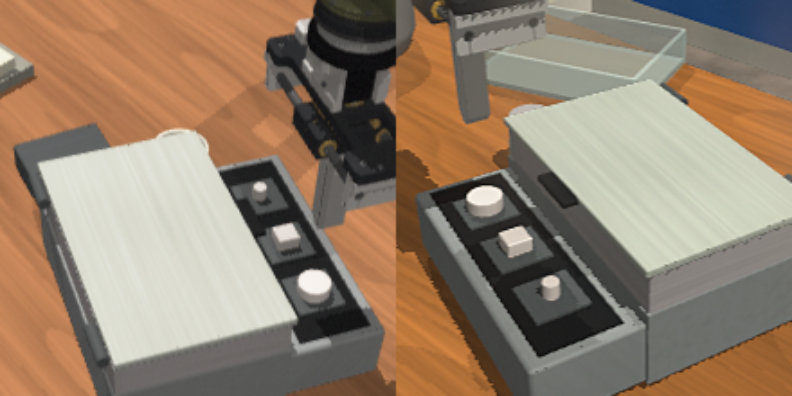

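The lid is fully closed: its scene corner is at (385,257), as predicted. The tip is above the large key, so I'll descend and press.

Request:
jog_arm:
  commands:
    - {"dx": -0.03, "dy": 0, "dz": 0.6, "ax": 0, "ay": 0, "az": 0, "gripper": 1}
    - {"dx": 0, "dy": 0, "dz": 0.6, "ax": 0, "ay": 0, "az": 0, "gripper": 1}
    - {"dx": 0, "dy": 0, "dz": 0.4, "ax": 0, "ay": 0, "az": 0, "gripper": 1}
    - {"dx": 0, "dy": 0, "dz": 0.1, "ax": 0, "ay": 0, "az": 0, "gripper": 1}
    - {"dx": 0, "dy": 0, "dz": 0, "ax": 0, "ay": 0, "az": 0, "gripper": 1}

```text
clock: 10.92
eef_pos: [470.0, 52.5, 66.2]
eef_rot: [3.141, 0.0, 2.821]
wrist_force: [-0.4, -0.7, -0.1]
finger_gap: 0.4
finger_force: 0.0
```

Request:
jog_arm:
  commands:
    - {"dx": 0, "dy": 0, "dz": 0.1, "ax": 0, "ay": 0, "az": 0, "gripper": 1}
    - {"dx": 0, "dy": 0, "dz": 0.1, "ax": 0, "ay": 0, "az": 0, "gripper": 1}
    - {"dx": 0, "dy": 0, "dz": 0.06, "ax": 0, "ay": 0, "az": 0, "gripper": 1}
    - {"dx": 0, "dy": 0, "dz": 0, "ax": 0, "ay": 0, "az": 0, "gripper": 1}

```text
clock: 11.42
eef_pos: [470.0, 52.7, 55.6]
eef_rot: [3.141, 0.001, 2.822]
wrist_force: [1.3, 0.9, 3.6]
finger_gap: 0.7
finger_force: 1.6
```

Request:
jog_arm:
  commands:
    - {"dx": 0, "dy": 0, "dz": 0.08, "ax": 0, "ay": 0, "az": 0, "gripper": 1}
    - {"dx": 0, "dy": 0, "dz": 0.04, "ax": 0, "ay": 0, "az": 0, "gripper": 1}
    - {"dx": 0, "dy": 0, "dz": 0, "ax": 0, "ay": 0, "az": 0, "gripper": 1}

```text
clock: 11.8
eef_pos: [470.1, 52.7, 51.4]
eef_rot: [3.141, 0.001, 2.822]
wrist_force: [-3.2, -0.6, 14.1]
finger_gap: 0.7
finger_force: 7.0
```

Request:
jog_arm:
  commands:
    - {"dx": 0, "dy": 0, "dz": 0.03, "ax": 0, "ay": 0, "az": 0, "gripper": 1}

```text
clock: 11.92
eef_pos: [470.2, 52.7, 50.7]
eef_rot: [3.141, 0.001, 2.822]
wrist_force: [-7.3, -0.5, 27.7]
finger_gap: 0.4
finger_force: 13.8
```

The key has bottomed out (contact around 58, stop around 51). I'll release it and withdraw.

Request:
jog_arm:
  commands:
    - {"dx": 0, "dy": 0, "dz": -0.15, "ax": 0, "ay": 0, "az": 0, "gripper": 1}
    - {"dx": 0, "dy": 0, "dz": -0.4, "ax": 0, "ay": 0, "az": 0, "gripper": 1}
    - {"dx": 0, "dy": 0, "dz": -1, "ax": 0, "ay": 0, "az": 0, "gripper": 1}
    - {"dx": 0, "dy": 0, "dz": -1, "ax": 0, "ay": 0, "az": 0, "gripper": 1}
    - {"dx": 0, "dy": 0, "dz": -1, "ax": 0, "ay": 0, "az": 0, "gripper": 1}
    - {"dx": 0.8, "dy": 0, "dz": -0.5, "ax": 0, "ay": 0, "az": 0, "gripper": 1}
    - {"dx": 0, "dy": 0, "dz": 0, "ax": 0, "ay": 0, "az": 0, "gripper": 1}
    - {"dx": 0, "dy": 0, "dz": 0, "ax": 0, "ay": 0, "az": 0, "gripper": 1}

```text
clock: 12.92
eef_pos: [439.3, 62.7, 211.2]
eef_rot: [-3.141, -0.0, 2.822]
wrist_force: [0.4, 0.3, -0.5]
finger_gap: 0.5
finger_force: 0.0
```

Run:
```python
from h import *
for n in["scene","side"]:
    i=cams.camera(n)["image"][:,:,::-1]; cv2.imwrite(f"pics/{n}5.png",i)
a=cv2.imread("pics/scene5.png")[80:380,200:460];b=cv2.imread("pics/side5.png")[160:460,170:490]
cv2.imwrite("pics/pair5.png",cv2.resize(np.hstack([a,b]),None,fx=1.35,fy=1.35))
```

```text
(no output)
```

View pics/pair5.png

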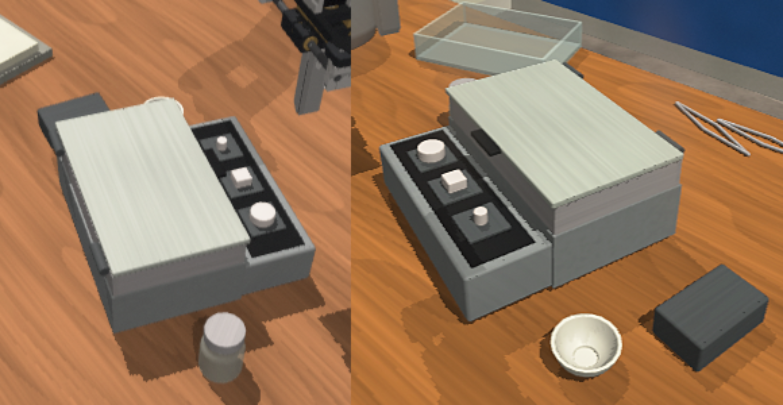

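The lid is closed, the key has sprung back up, and the jar, dish and firebrick are undisturbed. The robot is clear of everything.

```bash
python3 -c "
from cell import job
print(job.sign_off())"
```

```text
the job is handed in; nothing more can be done
None
```

I closed the lid fully, pressed the large round key to its stop and let it spring back, withdrew clear of everything, and handed the job in at about 13 s.

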